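Seat the rivet tray in the rack's corner

ROBOT

A 6-joint arm with a two-finger parallel gripper is mounted at the origin on the work surface. World frame = base frame: x ahead of the robot, y to its left, z up, the work surface at z = 0. Lengths are in m, angles in rad, forces in N, time in s.
With the tool pointing down it reaches from about 0.375 to 0.9 m from the base axis. Payload 3.1 kg.
Tool frame: the origin (TCP) lies at the very end of the fingers, on their centre line; the grasp point (between the pads) lies 19 mm behind it (manip.grasp_offset is the distance from the TCP to the grasp point, in m); y points along the fingers, z is the direction in which the jaws open and shut, and the axes are right-handed (so a half turn about y gives the same grasp; the last joint's range is limited). The gripper opens to 85 mm and grips with 20 to 120 N. Pads are 22 mm wide; open, the fingers measure 114 mm over their backs; the gripper's body (76 mm by 85 mm) begins 54 mm behind the grasp point. The pads swing forward as they close: fully open they stand 13 mm farther back than shut.
Start: joints at [1.081, 0.527, 1.433, -0, 1.181, -0.178], TCP at [0.191, 0.595, 0.231] pointing down, gripper open.
Joint ranges: [-3.08, 3.08], [-0.75, 2.2], [0.22, 2.44], [-1.43, 4.57], [0, 2.65], [-2.85, 2.85]. Speed limits (rad/s): [2.79, 2.79, 3.14, 3.14, 3.14, 3.14].

INTERFACE

Orientations are given as a unit quaternion [x, y, z, w].
In Python, from station import manip gives the robot as it stands.
- The arm moves only by the tool apply_moves, never from a script. Its argument "motion" is a list of rows, each a list of 5 numbers: the finger opening in mm, from 0 to 85.4, then the shift along the tool's x, y, z in units of 30 mm (1.0 is 30 mm), then the turn about the tool's y in units of 10 degrees (1.0 is 10 degrees). In form: [[fingers, x, y, z, twist], ...]. A call has 1 to 12 rows; each row is the pose to reach, as a shift and turn from the pose commanded when the call began, along the tool's axes at that moment; what a row does not reach only later rows make up. A row lasts 1/8 s, in which the tool goes at most 62.5 mm and 10.7 degrees, less where a joint would pass 70% of its speed; a pose out of reach is approached as far as the arm can. A call with a gripper value outside its range is refused whole. The fingers move at their own pace and stop on an object; "squeeze" is the grip in N (left out, the last holds). Time passes only in rows, so rows that repeat a pose let the fingers close. It gives the time, the measured TCP pose, the force and the opening at its end, in the units of the state.
- manip.sense(): the state, without advancing time (a new reading comes with each control period).
- manip.snapshot(name): name is "scene" or "top"; returns the picture (384x512x3 uint8, red, green, blue); there is no depth.
- manip.get_calibration(name): a dict with "intrinsics" (3x3 intrinsics, pixels), "extrinsics" (4x4, takes a point from camera to world coordinates). Camera axes: x right, y up, looking along -z (the intrinsics and any distortion apply to the point x, -y, -z); pixel columns grow to the right and rows downward; lengths in m; the calibration is good to about 2 mm. A picture is of the moment at which its call begins. get_calibration takes no time and is no camera call.
- manip.sign_off(): hands the job in, once; it reports no verdict.
The state is a dict: "t": time; "q": joint angles; "qd": joint speeds; "tau": joint torques, N m; "tcp_pos": TCP position; "tool_rot": TCP orientation; "force": force on the tool from outside, world axes, zero at the start; "ft_torque": the same for the moment, N m; "finger_gap": opening from 0.0 (shut) to 1.0 (fully open).
Only numpy, scipy, OpenCV 4.12 (cv2) and the standard library are available. Lean on these libraries where they do the work, as an engineer would, in place of code of your own. Each camera call takes 0.05 s, during which the arm holds its last target.

TASK

Push the steel rivet tray along the bench into the inside corner of the angle-iron rack, so that one side lies flush against the lower rung and its far end is up against the end stop. Only push it with the fingers: keep it flat on the bench, do not lift it, and leave the other tools lying where they are. Finish with the hand clear of everything.

Things in the scene. Friction and masses are not known exactly. Their poses are not given: they have to be found in the camera images.
- tray: Rivet tray: loose low steel block, 120 mm along its x, 110 along y, 30 high, sides vertical, rows of domed rivet heads on top (2 mm above the rim); hollow, 0.4 to 0.8 kg, slides on the bench under a push of 3 to 10 N. Origin: centre of its underside, z up. Starts with its x within 30 degrees of the rack's x. Seated: axes parallel to the rack's, origin at x = -60, y = -55 mm in the rack's frame.
- rack: Welded dark angle-iron rack, fixed. Origin on the bench at the inside corner of lower rung and end stop, z up; x points roughly away from the robot, y to its left. The rung runs from the corner along -x for 263 mm, 26 mm high; its front face is the plane y = 0, looking to -y. The tray starts at negative x and y from the corner, clear of both.
- stop (a point): Middle of the top edge of the end stop's face, 26 mm high: a bar 12 mm thick standing out from the rung along the rack's -y for 95 mm; its face is the rack's plane x = 0 and looks to -x.
- punches (a point): Top of the middle one of three upright drift punches in the rack, 190 mm high; they and the rack's 170 mm uprights stand behind the rung, at y from 125 to 163 mm in the rack's frame.
- counterweight: Bystander: zinc weight with a button top, 44 mm diameter, 55 mm high, standing near the robot's end of the rung. Origin at the centre of its underside.
- scoop: Bystander: red tin rivet scoop, 170 mm long along its x (handle to -x), 62 mm wide, 36 mm high, on the right. Origin under it, near the root of the handle.
- riveter: Bystander: steel hand riveter lying on its side, 205 mm long along its x (nose to +x, 110 mm from the origin), 62 mm wide, 24 mm high, lying beyond the end stop. Origin under its middle.
- hammer: Bystander: hammer lying far to the right, 260 mm long, handle along its -x. Origin under its middle.
- oilcan: Bystander: dark can, 60 mm diameter, 110 mm high, standing to the right, nearer the robot. Origin at the centre of its underside.
- punch: Bystander: spare drift punch lying far ahead on the right, 130 mm long along its x, 12 mm thick. Origin under its middle.
Mind the look-alikes: they are no part of the job. What is shaped like the tray but blue is not meant.

How it is judged:
By the outcome, as a careful person would: the job done as asked, in the order asked, and still so for the second after the job is handed in, with the robot touching nothing.
It also fails if it takes over 54 s, if anything falls off the work surface, if the arm or the gripper's body presses on something with over 40 N, if the wrist force passes 120 N, or if a joint passes its speed limit or range.

## Working session

There is one attempt and no reset: what is moved stays moved. The work goes in short steps, Python scripts to look and compute and a tool call to move; the robot and the scene stay as the last step left them, time stands still between calls to the robot, and variables do not carry over. Pictures are saved under pics/ and viewed, and the job is handed in when it is done.

Besides the shell and the picture viewer there is one more tool, called by a JSON object that holds its "method" and its "body". apply_moves: Moves the arm, as the interface text tells. Its arguments: {"type":"object","properties":{"motion":{"type":"array"},"squeeze":{"type":"number"}},"required":["motion"]}

```bash
mkdir -p pics
python3 - <<'E'
from station import manip
import cv2,numpy as np
for n in("scene","top"):
    im=manip.snapshot(n); cv2.imwrite(f"pics/{n}0.png",cv2.cvtColor(im,cv2.COLOR_RGB2BGR))
    c=manip.get_calibration(n); print(n,{k:np.round(v,4).tolist() if not isinstance(v,str) else v for k,v in c.items()})
s=manip.sense();print(s)
E
```

```text
scene {'intrinsics': [[430.5568, 0.0, 253.0953], [0.0, 430.5568, 189.1463], [0.0, 0.0, 1.0]], 'extrinsics': [[-0.6387, -0.5553, 0.5327, 1.1953], [0.7692, -0.4427, 0.4608, 0.5409], [-0.0201, 0.704, 0.7099, 1.0337], [0.0, 0.0, 0.0, 1.0]]}
top {'intrinsics': [[382.0981, 0.0, 257.4832], [0.0, 382.0981, 192.7254], [0.0, 0.0, 1.0]], 'extrinsics': [[-0.028, 0.9826, -0.1839, 0.2906], [-0.9995, -0.0301, -0.0091, -0.0584], [-0.0145, 0.1835, 0.9829, 1.2468], [0.0, 0.0, 0.0, 1.0]]}
{'t': 0.1, 'q': array([ 1.08149088e+00,  5.28378106e-01,  1.43376945e+00,  1.21045274e-05,
        1.18133506e+00, -1.78489244e-01]), 'qd': array([-0.00035232, -0.00188784, -0.00111181, -0.00131517,  0.00050841,
       -0.00169421]), 'tau': array([-9.92421374e-04, -4.43302238e+01, -1.78584695e+01, -2.85634360e-04,
        3.91146663e-03, -1.54485033e-06]), 'tcp_pos': array([0.19081328, 0.59450804, 0.23042992]), 'tool_rot': array([ 0.69921448, -0.10967261,  0.10922715, -0.69795448]), 'force': array([-0.63430955, -0.15483615, -0.65794078]), 'ft_torque': array([ 0.04605595,  0.01603566, -0.05379201]), 'finger_gap': 1.0004310332305113}
```

View pics/scene0.png

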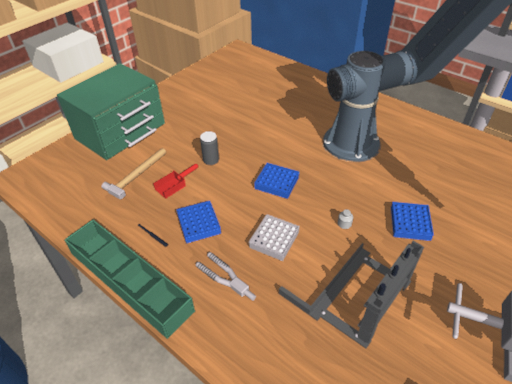

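View pics/top0.png

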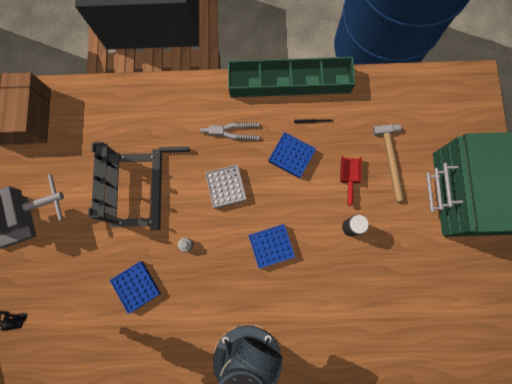

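The top view shows four tray-shaped blocks. The silver-grey one at (226,187) fits "steel". The blue ones at (292,155), (272,246) and (135,287) are the look-alikes. The rack's rung runs down column ~157 (rows 150–228), and the end stop sticks out at (175,150). I'll confirm this in a crop.

Run:
```python
import cv2
t=cv2.imread("pics/top0.png");s=cv2.imread("pics/scene0.png")
cv2.imwrite("pics/ct0.png",cv2.resize(t[130:260,80:280],None,fx=4,fy=4,interpolation=cv2.INTER_CUBIC))
cv2.imwrite("pics/cs0.png",cv2.resize(s[200:350,235:435],None,fx=4,fy=4,interpolation=cv2.INTER_CUBIC))
```

```text
(no output)
```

View pics/ct0.png

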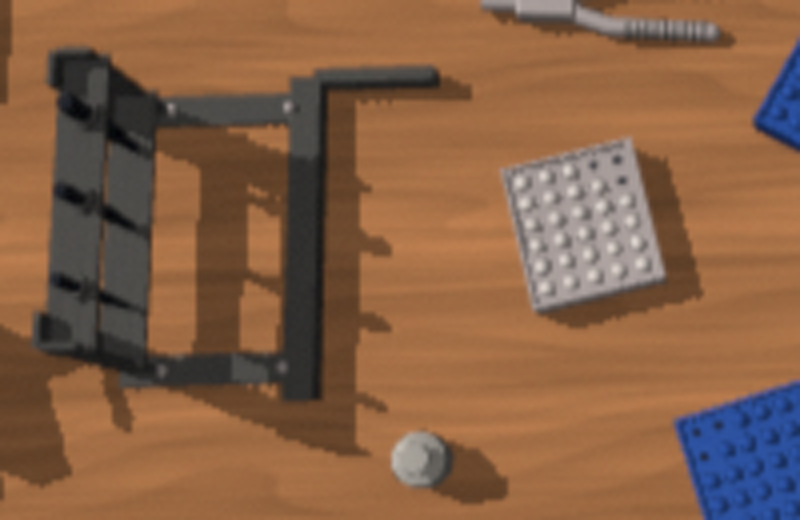

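View pics/cs0.png

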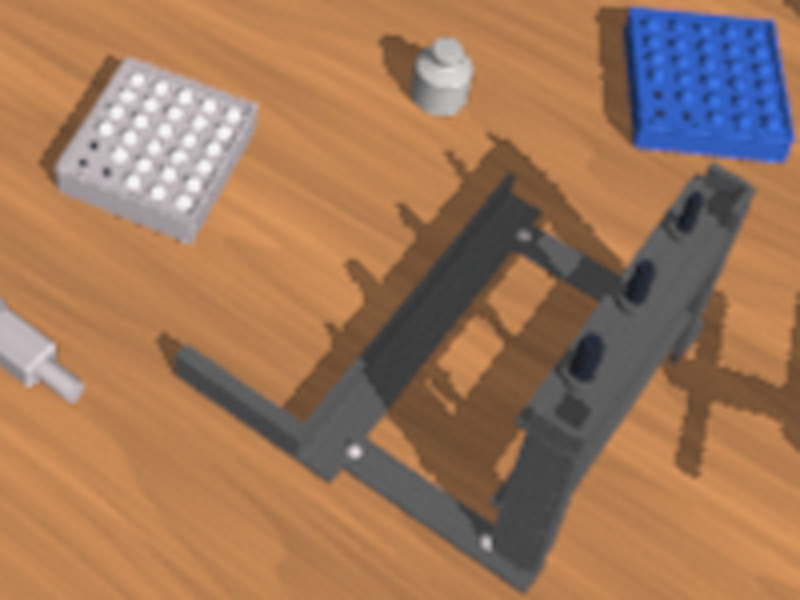

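The crop confirms it: the silver tray's top corners in the crop are about (503,170), (630,138), (665,280) and (537,312). The rung face is at crop x~320, the stop runs from (320,80) to (438,78), and the counterweight is at (420,460). Next I'll get precise edges.

```bash
cat > h.py <<'E'
import cv2,numpy as np
from station import manip
def ray(n,uv,z):
    c=manip.get_calibration(n);K=np.array(c["intrinsics"]);E=np.array(c["extrinsics"])
    uv=np.atleast_2d(np.asarray(uv,float));d=np.c_[(uv[:,0]-K[0,2])/K[0,0],-(uv[:,1]-K[1,2])/K[1,1],-np.ones(len(uv))]@E[:3,:3].T
    o=E[:3,3];return o+d*((z-o[2])/d[:,2])[:,None]
def proj(n,P):
    c=manip.get_calibration(n);K=np.array(c["intrinsics"]);E=np.array(c["extrinsics"])
    p=(np.atleast_2d(P)-E[:3,3])@E[:3,:3];return np.c_[K[0,2]-K[0,0]*p[:,0]/p[:,2],K[1,2]+K[1,1]*p[:,1]/p[:,2]]
def crop(im,x0,y0,w,h,f,name):
    cv2.imwrite(name,cv2.resize(im[y0:y0+h,x0:x0+w],None,fx=f,fy=f,interpolation=cv2.INTER_CUBIC))
E
python3 - <<'E'
from h import *
t=cv2.imread("pics/top0.png");s=cv2.imread("pics/scene0.png")
crop(t,145,140,60,50,10,"pics/a.png");crop(t,145,190,60,50,10,"pics/a2.png")
for n,im in(("top",t),("scene",s)):
    hsv=cv2.cvtColor(im,cv2.COLOR_BGR2HSV)
    m=((hsv[...,1]<60)&(hsv[...,2]>90)).astype(np.uint8)
    box=(190,150,70,70) if n=="top" else (240,205,70,60)
    mm=np.zeros_like(m);x,y,w,h=box;mm[y:y+h,x:x+w]=m[y:y+h,x:x+w]
    mm=cv2.morphologyEx(mm,cv2.MORPH_CLOSE,np.ones((5,5)))
    c=max(cv2.findContours(mm,cv2.RETR_EXTERNAL,cv2.CHAIN_APPROX_NONE)[0],key=cv2.contourArea)
    print(n,cv2.contourArea(c),cv2.approxPolyDP(c,4,True).reshape(-1,2).tolist())
    if n=="top":
        W=ray(n,c.reshape(-1,2),.030)[:,:2]; r=cv2.minAreaRect((W*1000).astype(np.float32));print(r)
# hand corners, top
cs=np.array([(503,170),(630,138),(665,280),(537,312)])/4+[80-.375,130-.375]
P=ray("top",cs,.03);print(np.round(P*1000));print(np.linalg.norm(P-np.roll(P,-1,0),axis=1))
cc=np.array([(128,58),(258,105),(190,225),(60,180)])/4+[235-.375,200-.375]
P=ray("scene",cc,.03);print(np.round(P*1000));print(np.linalg.norm(P-np.roll(P,-1,0),axis=1))
E
```

```text
top 1167.5 [[237, 165], [206, 172], [214, 207], [245, 199]]
((544.9290161132812, 57.170692443847656), (122.21991729736328, 108.51179504394531), 12.548758506774902)
scene 1377.0 [[266, 215], [249, 246], [282, 260], [298, 226]]
[[592. 122.  30.]
 [616.  17.  30.]
 [497.  -9.  30.]
 [474.  95.  30.]]
[0.10732232 0.12203985 0.10621501 0.12150862]
[[500.  -8.  30.]
 [476.  98.  30.]
 [596. 125.  30.]
 [623.  27.  30.]]
[0.10867825 0.12344392 0.10142907 0.12841919]
```

View pics/a.png

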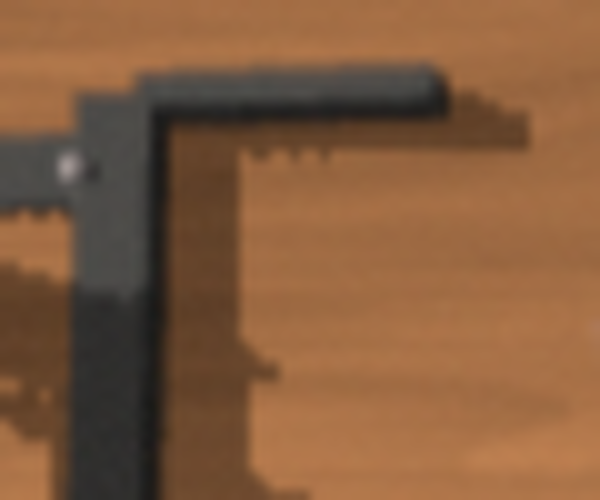

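View pics/a2.png

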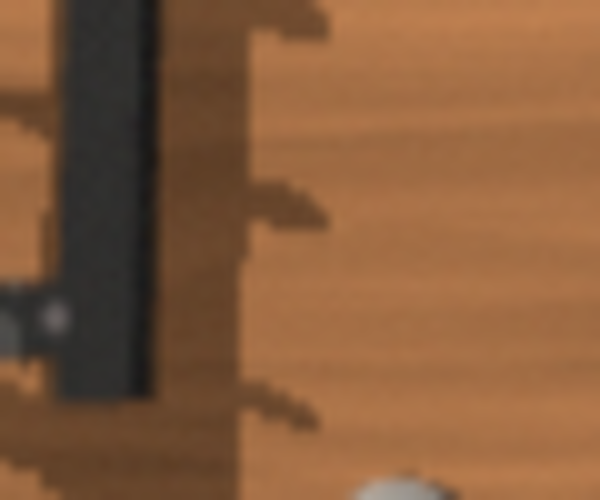

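Run:
```python
from h import *
f=lambda L:np.array(L)/10+[144.55,139.55]
A=ray("top",f([(168,120),(153,898),(447,117)]),0);B=ray("top",f([(154,103),(133,900),(430,100)]),.026)
for P in(A,B):
    P=P[:,:2];print(np.round(P*1000,1));d=P[0]-P[1];e=P[0]-P[2];print(np.hypot(*d),np.hypot(*e),np.degrees(np.arctan2(d[1],d[0])),np.degrees(np.arctan2(-e[0],e[1])))
# scene view rung/stop top edges (cs0 crop x4 at 235,200)
g=lambda L:np.array(L)/4+[234.625,199.625]
print(np.round(1000*ray("scene",g([(302,432),(512,178),(180,348)]),.026)))
print("cw",np.round(1000*ray("top",np.array([(420,455)])/4+[79.6,129.6],.055)), "riv nose",np.round(1000*ray("top",[(202,130),(260,138)],.012)))
R=np.array(manip.sense()["tool_rot"]);from scipy.spatial.transform import Rotation as Ro;print(np.round(Ro.from_quat(R).as_matrix(),3))
```

```text
[[676.3 276. ]
 [411.8 276. ]
 [674.3 180.9]]
0.26454118870623566 0.09511786699788971 -0.01473928741286627 -1.2139455818576292
[[674.3 273.8]
 [408.8 275.5]
 [672.4 181.6]]
0.26552348280145033 0.09222171337904969 -0.3660913532695066 -1.2104803175407073
[[679. 277.  26.]
 [414. 280.  26.]
 [679. 178.  26.]]
cw [[361. 183.  55.]] riv nose [[744. 135.  12.]
 [709. -61.  12.]]
[[ 0.952 -0.001  0.306]
 [-0.306 -0.002  0.952]
 [-0.    -1.    -0.002]]
```

Rack corner is about (676, 276) mm at yaw about −0.5°. The tray centre is about (545, 56) at yaw about 12.7°, so the goal is about (616, 221). My plan is to push along +y with two spread fingers, which squares the tray against the rung, and then push along +x to the stop.

Next I move above a point on the −y side, turning the jaw axis parallel to the rack's x.

{"method": "apply_moves", "body": {"motion": [[60,0,-0.7,0,0],[60,17.9,-0.7,-16.8,7.3],[60,17.9,-0.7,-16.8,7.3],[60,17.9,-0.7,-16.8,7.3],[60,17.9,-0.7,-16.8,7.3],[60,17.9,-0.7,-16.8,7.3],[60,17.9,-0.7,-16.8,7.3],[60,17.9,-0.7,-16.8,7.3],[60,17.9,-0.7,-16.8,7.3],[60,17.9,-0.7,-16.8,7.3],[60,17.9,-0.7,-16.8,7.3],[60,17.9,-0.7,-16.8,7.3]]}}

```text
t: 1.6
tcp_pos: [0.525, -0.0081, 0.2521]
tool_rot: [-0.496, 0.504, -0.503, 0.496]
force: [1.5, -0.1, 0.4]
finger_gap: 0.704
```

{"method": "apply_moves", "body": {"motion": [[60,1.5,0,0.8,0],[60,1.5,2,0.8,0],[60,1.5,4,0.8,0],[60,1.5,5.5,0.8,0],[60,1.5,6.5,0.8,0],[60,1.5,6.5,0.8,0]]}}

```text
t: 2.35
tcp_pos: [0.5457, -0.051, 0.0549]
tool_rot: [-0.498, 0.506, -0.502, 0.495]
force: [-0.2, -0.1, 0.4]
finger_gap: 0.703
```

Run:
```python
from h import *
im=cv2.cvtColor(manip.snapshot("scene"),cv2.COLOR_RGB2BGR);crop(im,180,140,160,120,5,"pics/b.png")
s=manip.sense();print(s["tcp_pos"],s["tool_rot"],s["force"],s["finger_gap"])
```

```text
[ 0.54718432 -0.05134966  0.05651986] [-0.49689175  0.50433008 -0.50271167  0.49601486] [ 0.15299774 -0.42720851  1.19387628] 0.7035213900179637
```

View pics/b.png

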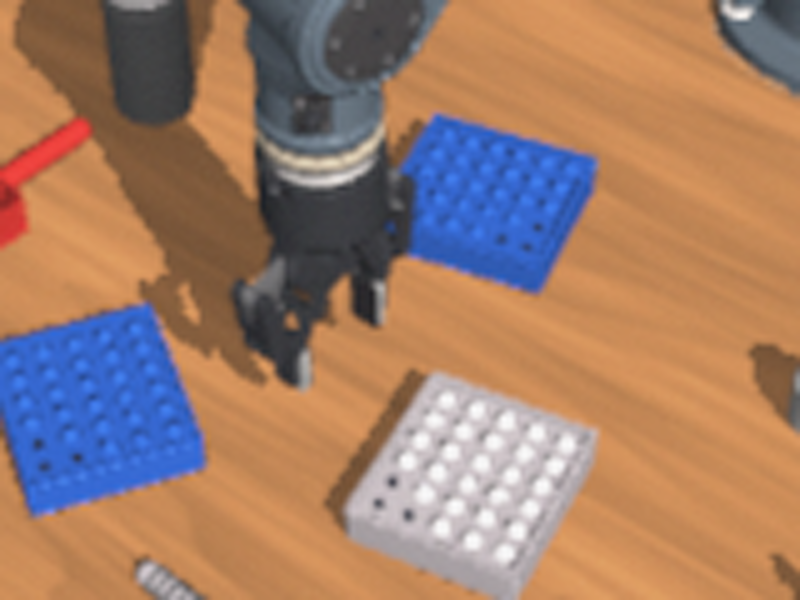

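The view shows the open fingers at about crop (300,380)/(375,315), clear of the blue blocks at (100,410) and (500,200), with the silver tray ahead. I lower the hand and start the +y push (−tool x).

{"method": "apply_moves", "body": {"motion": [[60,0,0.8,0,0],[60,0,1.4,0,0],[60,0,1.5,0,0],[60,-0.4,1.5,0,0],[60,-0.8,1.5,0,0],[60,-1.1,1.5,0,0],[60,-1.4,1.5,0,0],[60,-1.7,1.5,0,0],[60,-2.0,1.5,0,0],[60,-2.3,1.5,0,0],[60,-2.6,1.5,0,0]]}}

```text
t: 3.78
tcp_pos: [0.5488, 0.027, 0.0123]
tool_rot: [-0.496, 0.504, -0.503, 0.496]
force: [-0.5, -2.5, 0.2]
finger_gap: 0.704
```

Run:
```python
from h import *
im=cv2.cvtColor(manip.snapshot("scene"),cv2.COLOR_RGB2BGR);crop(im,200,160,200,150,4,"pics/c.png")
s=manip.sense();print(s["tcp_pos"],s["tool_rot"],s["force"],s["finger_gap"])
```

```text
[0.5489514  0.02814014 0.01222957] [-0.49608442  0.50374636 -0.50347547  0.49664102] [-0.64799449 -1.07573873  0.87777756] 0.697945141463766
```

View pics/c.png

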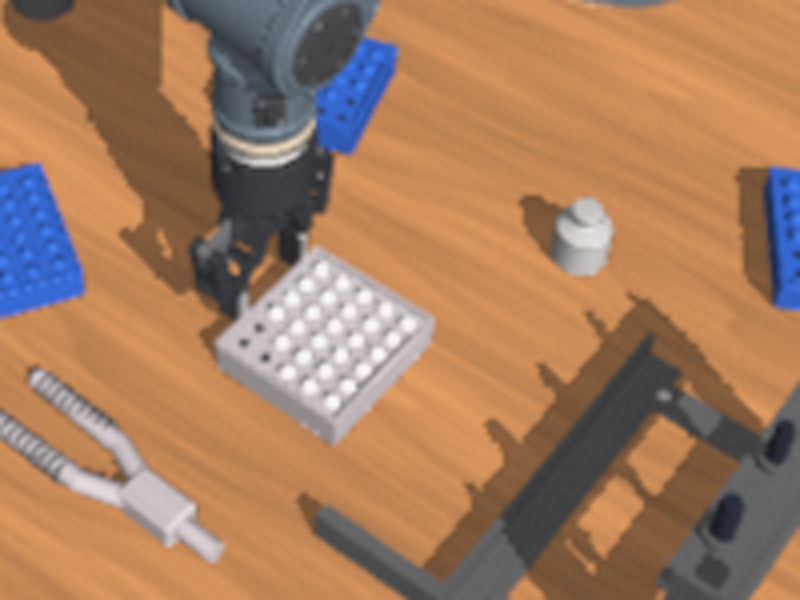

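The tray, with corners at crop (318,250), (433,320), (335,440) and (218,345), has squared up against both fingers. I continue toward the rung and stop short of it.

{"method": "apply_moves", "body": {"motion": [[60,-0.3,0,0,0],[60,-0.65,0,0,0],[60,-1.0,0,0,0],[60,-1.35,0,0,0],[60,-1.7,0,0,0],[60,-2.05,0,0,0],[60,-2.4,0,0,0],[60,-2.75,0,0,0],[60,-3.1,0,0,0],[60,-3.4,0,0,0],[60,-3.6,0,0,0],[60,-3.7,0,0,0]]}}

```text
t: 5.32
tcp_pos: [0.5504, 0.1378, 0.0123]
tool_rot: [-0.497, 0.503, -0.503, 0.496]
force: [0.8, -2.0, -0.7]
finger_gap: 0.701
```

Run:
```python
from h import *
im=cv2.cvtColor(manip.snapshot("scene"),cv2.COLOR_RGB2BGR);crop(im,240,190,200,150,4,"pics/d.png")
im=cv2.cvtColor(manip.snapshot("top"),cv2.COLOR_RGB2BGR);crop(im,130,130,133,100,6,"pics/d2.png")
s=manip.sense();print(s["tcp_pos"],s["tool_rot"],s["force"],s["finger_gap"])
```

```text
[0.550535   0.13794368 0.01235611] [-0.49626497  0.50362231 -0.50344759  0.49661471] [ 1.00872435 -0.17071088  0.62540684] 0.7026847044204358
```

View pics/d.png

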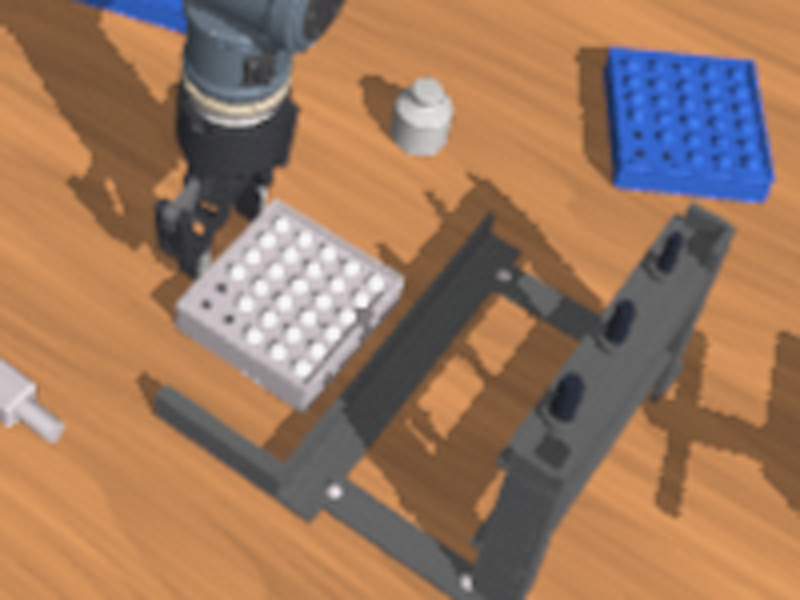

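View pics/d2.png

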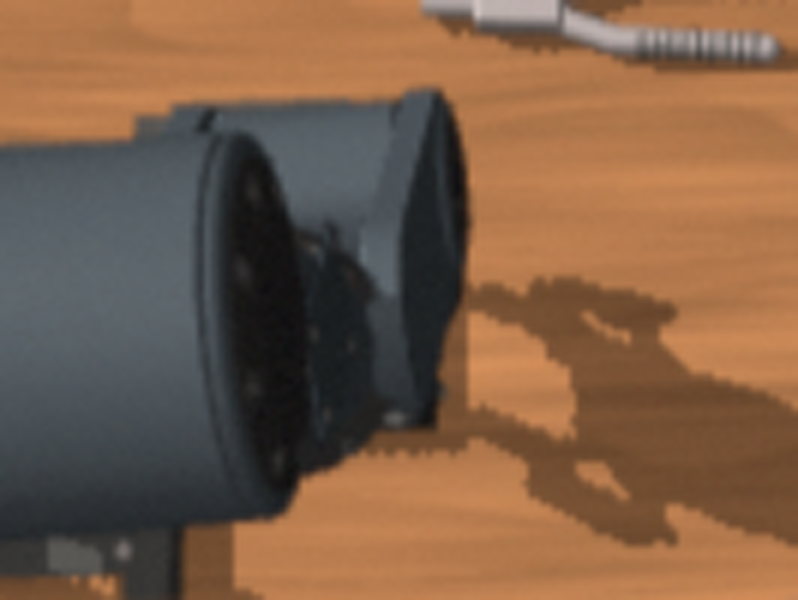

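Run:
```python
from h import *
P=ray("scene",np.array([(275,203),(403,278),(303,397),(178,306)])/4+[239.6,189.6],.03);print(np.round(1000*P))
P=ray("scene",np.array([(490,215),(283,475),(158,395)])/4+[239.6,189.6],.026);print(np.round(1000*P))
```

```text
[[504. 151.  30.]
 [502. 259.  30.]
 [626. 258.  30.]
 [620. 150.  30.]]
[[412. 277.  26.]
 [680. 279.  26.]
 [684. 181.  26.]]
```

About 18 mm remains to the rung, so I finish this gently and watch the force.

{"method": "apply_moves", "body": {"motion": [[60,-0.15,0,0,0],[60,-0.3,0,0,0],[60,-0.4,0,0,0],[60,-0.48,0,0,0],[60,-0.52,0,0,0],[60,-0.55,0,0,0]]}}

```text
t: 6.18
tcp_pos: [0.5508, 0.1539, 0.0124]
tool_rot: [0.497, -0.503, 0.504, -0.496]
force: [0.4, -4.3, 1.1]
finger_gap: 0.704
```

{"method": "apply_moves", "body": {"motion": [[60,-0.03,0,0,0],[60,-0.06,0,0,0]]}}

```text
t: 6.42
tcp_pos: [0.5512, 0.1542, 0.0124]
tool_rot: [0.498, -0.502, 0.504, -0.497]
force: [0.6, -11.5, 0.5]
finger_gap: 0.705
```

{"method": "apply_moves", "body": {"motion": [[60,-0.03,0,0,0],[60,-0.06,0,0,0]]}}

```text
t: 6.68
tcp_pos: [0.5517, 0.1544, 0.0124]
tool_rot: [0.499, -0.501, 0.504, -0.497]
force: [1.3, -17.2, 0.6]
finger_gap: 0.704
```

The tray is against the rung, with 17 N and motion stopped. I back off, lift and check the joints and the picture.

{"method": "apply_moves", "body": {"motion": [[60,0.3,0,0,0],[60,0.8,0,0,0],[60,1.5,0,0,0],[60,1.5,-2,0,0],[60,1.5,-4,0,0],[60,1.5,-4,0,0]]}}

```text
t: 7.42
tcp_pos: [0.5537, 0.1125, 0.1369]
tool_rot: [0.493, -0.501, 0.506, -0.499]
force: [0.6, 0.5, -0.3]
finger_gap: 0.706
```

Run:
```python
from h import *
im=cv2.cvtColor(manip.snapshot("scene"),cv2.COLOR_RGB2BGR);crop(im,240,190,200,150,4,"pics/e.png")
s=manip.sense();print(s["q"],s["tcp_pos"],s["tool_rot"],s["force"],s["finger_gap"])
```

```text
[2.35250290e-03 5.74537838e-01 1.68258076e+00 8.05552455e-04
 8.79051235e-01 1.63059998e-02] [0.5515999  0.11248202 0.13461265] [ 0.49484641 -0.50241532  0.50478754 -0.49789097] [-0.51152499  0.27336685 -0.42205858] 0.7031476254311998
```

View pics/e.png

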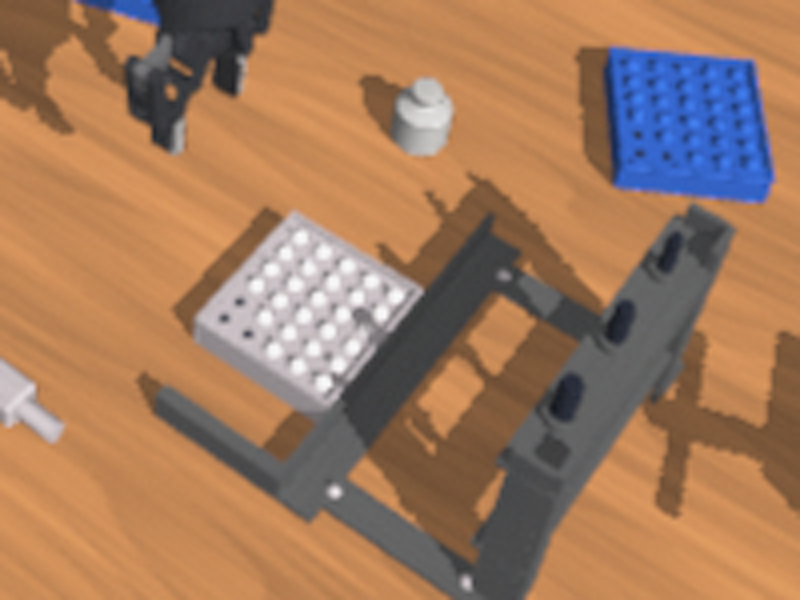

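The tray lies flush along the rung (its edge runs from (420,285) to (330,405) in the crop) and is still short of the stop. I swing to its near side, turning the hand 90°.

{"method": "apply_moves", "body": {"motion": [[60,-0.3,0,-0.3,-1],[60,-0.7,0,-0.7,-2],[60,-1.1,0,-1.0,-3],[60,-1.5,0,-1.4,-4],[60,-1.9,0,-1.8,-5],[60,-2.2,0,-2.2,-6],[60,-2.6,0,-2.5,-7],[60,-3.0,0,-2.9,-8],[60,-3.3,0,-3.2,-9],[60,-3.3,0,-3.2,-9],[60,-3.3,0,-3.2,-9]]}}

```text
t: 8.85
tcp_pos: [0.4554, 0.2126, 0.1316]
tool_rot: [0.707, -0.006, 0.005, -0.707]
force: [0.2, -0.4, -0.9]
finger_gap: 0.704
```

Run:
```python
from h import *
im=cv2.cvtColor(manip.snapshot("scene"),cv2.COLOR_RGB2BGR);crop(im,240,150,200,150,4,"pics/f.png")
s=manip.sense();print(s["q"],s["tcp_pos"],s["tool_rot"],s["force"],s["finger_gap"])
from scipy.spatial.transform import Rotation as Ro;print(np.round(Ro.from_quat(s["tool_rot"]).as_matrix(),3))
```

```text
[ 2.13762051e-01  5.19252422e-01  1.82972799e+00 -5.37591099e-06
  7.93385627e-01 -1.34054706e+00] [0.45571317 0.21250963 0.1317668 ] [ 0.70714424 -0.00609414  0.00556129 -0.70702119] [-0.62026627  0.8927978   0.51215962] 0.7016256204012999
[[ 1.    -0.001  0.016]
 [-0.016 -0.     1.   ]
 [-0.001 -1.    -0.   ]]
```

View pics/f.png

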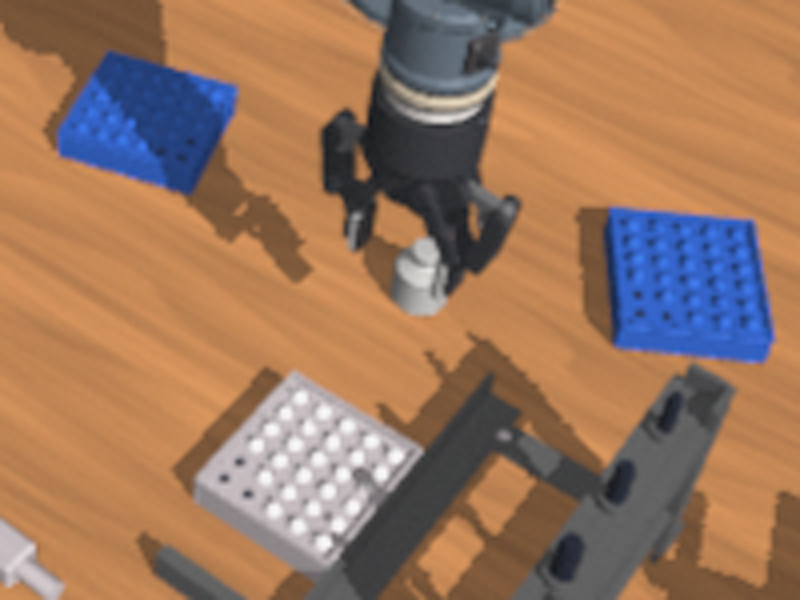

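The fingers hang about 70 mm in front of the counterweight in world x, and the near face of the tray is free. I descend and push along +x.

{"method": "apply_moves", "body": {"motion": [[60,0,1.5,0,0],[60,0,3,0,0],[60,0,3.8,0,0],[60,0,4.0,0,0],[60,0.4,4.0,0,0],[60,0.8,4.0,0,0],[60,1.1,4.0,0,0],[60,1.4,4.0,0,0],[60,1.7,4.0,0,0],[60,2.0,4.0,0,0],[60,2.2,4.0,0,0],[60,2.4,4.0,0,0]]}}

```text
t: 10.4
tcp_pos: [0.5261, 0.2118, 0.0124]
tool_rot: [0.707, -0.006, 0.004, -0.707]
force: [-5.1, -0.5, 3.8]
finger_gap: 0.698
```

Run:
```python
from h import *
im=cv2.cvtColor(manip.snapshot("scene"),cv2.COLOR_RGB2BGR);crop(im,240,190,200,150,4,"pics/g.png")
s=manip.sense();print(s["tcp_pos"],s["tool_rot"],s["force"],s["finger_gap"])
```

```text
[0.52790088 0.2118163  0.0124624 ] [ 0.70712094 -0.00512009  0.00486976 -0.70705732] [-0.69617605 -0.63152993 -0.45885414] 0.7019633823123267
```

View pics/g.png

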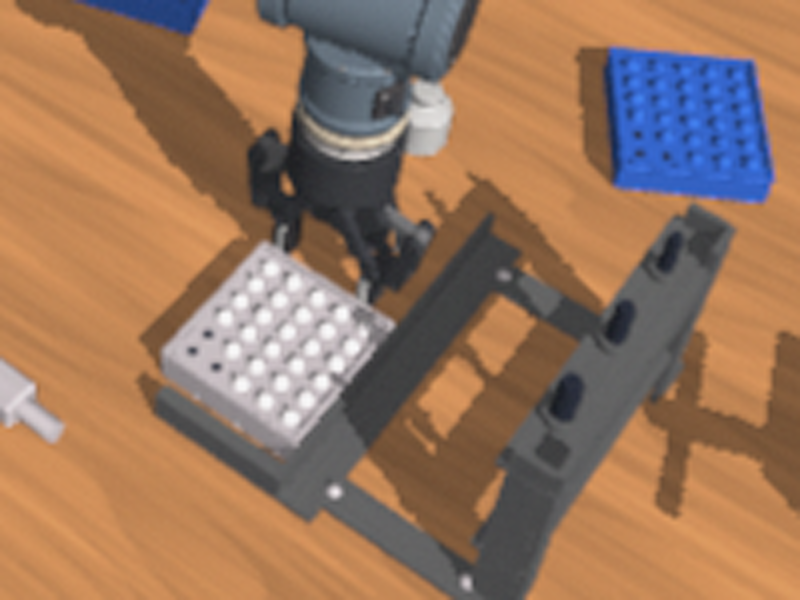

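The tray is sliding along the rung toward the stop bar, which runs from (160,400) to (285,485) in the crop. A small gap remains, so I finish in small steps.

{"method": "apply_moves", "body": {"motion": [[60,0.12,0,0,0],[60,0.24,0,0,0],[60,0.34,0,0,0],[60,0.42,0,0,0],[60,0.47,0,0,0],[60,0.5,0,0,0]]}}

```text
t: 11.2
tcp_pos: [0.5412, 0.2116, 0.0122]
tool_rot: [0.707, -0.006, 0.004, -0.707]
force: [-7.1, 0.7, 5.4]
finger_gap: 0.702
```

{"method": "apply_moves", "body": {"motion": [[60,0.04,0,0,0],[60,0.08,0,0,0]]}}

```text
t: 11.45
tcp_pos: [0.5413, 0.2116, 0.0122]
tool_rot: [0.707, -0.008, 0.002, -0.707]
force: [-10.6, 0.8, 7.2]
finger_gap: 0.702
```

{"method": "apply_moves", "body": {"motion": [[60,0.04,0,0,0],[60,0.08,0,0,0]]}}

```text
t: 11.7
tcp_pos: [0.5412, 0.2115, 0.012]
tool_rot: [0.708, -0.009, 0.0, -0.707]
force: [-14.1, 1.7, 11.3]
finger_gap: 0.701
```

{"method": "apply_moves", "body": {"motion": [[60,0.06,0,0,0],[60,0.12,0,0,0],[60,0.12,0,0,0]]}}

```text
t: 12.08
tcp_pos: [0.5413, 0.2113, 0.0117]
tool_rot: [0.708, -0.012, -0.002, -0.706]
force: [-18.3, 1.7, 13.1]
finger_gap: 0.703
```

Run:
```python
from h import *
im=cv2.cvtColor(manip.snapshot("scene"),cv2.COLOR_RGB2BGR);crop(im,260,220,100,75,8,"pics/h.png")
s=manip.sense();print(s["tcp_pos"],s["tool_rot"],s["force"],s["finger_gap"])
```

```text
[0.54124427 0.21129775 0.01166422] [ 0.70790765 -0.01169221 -0.00235534 -0.70620429] [-17.85404883   1.08063856  13.15038694] 0.7033103992549311
```

View pics/h.png

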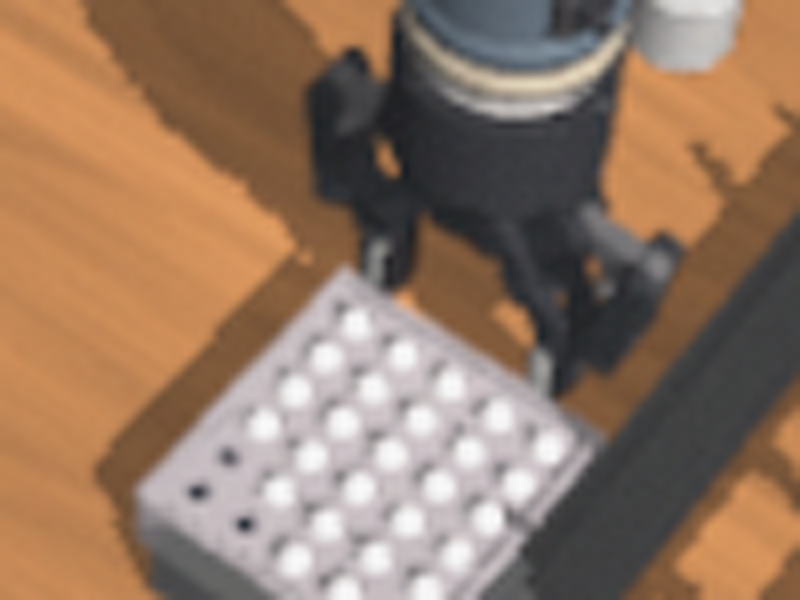

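It looks seated, pressed with 18 N and not moving any further. I back off straight, lift, move aside and inspect.

{"method": "apply_moves", "body": {"motion": [[60,-0.3,0,0,0],[60,-0.8,0,0,0],[60,-1.6,0,0,0],[60,-1.8,-2,0,0],[60,-1.8,-4,0,0],[60,-1.8,-5,0,0],[60,-1.8,-5,-2,0],[60,-1.8,-5,-4,0],[60,-1.8,-5,-6,0],[60,-1.8,-5,-8,0],[60,-1.8,-5,-9,0],[60,-1.8,-5,-9,0]]}}

```text
t: 13.62
tcp_pos: [0.4948, -0.0605, 0.1627]
tool_rot: [0.708, -0.005, 0.008, -0.707]
force: [-0.4, 0.6, -1.2]
finger_gap: 0.699
```

Run:
```python
from h import *
im=cv2.cvtColor(manip.snapshot("scene"),cv2.COLOR_RGB2BGR);cv2.imwrite("pics/s1.png",im);crop(im,265,230,100,75,8,"pics/i.png")
im=cv2.cvtColor(manip.snapshot("top"),cv2.COLOR_RGB2BGR);cv2.imwrite("pics/t1.png",im);crop(im,140,138,80,60,10,"pics/i2.png")
s=manip.sense();print(s["tcp_pos"],s["force"])
```

```text
[ 0.4936187  -0.05778273  0.1624503 ] [ 0.36766019  0.18766648 -1.08564981]
```

View pics/i.png

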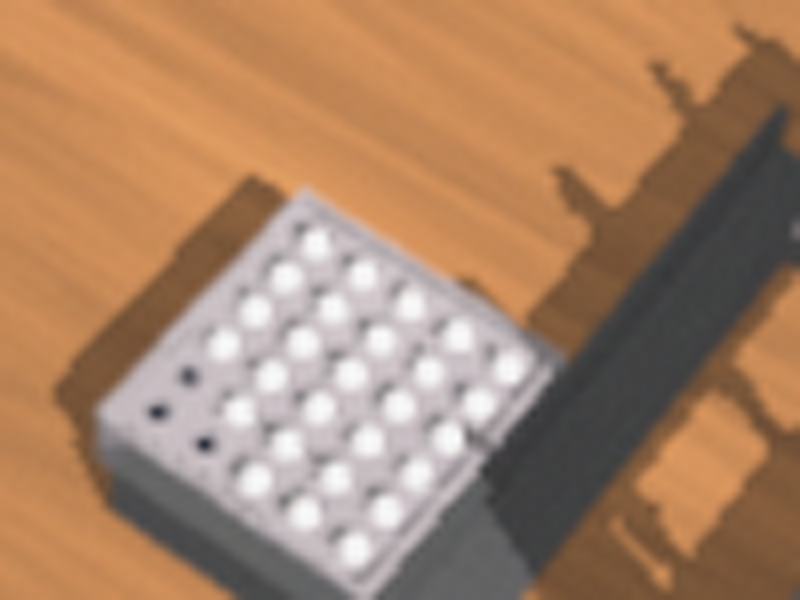

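View pics/i2.png

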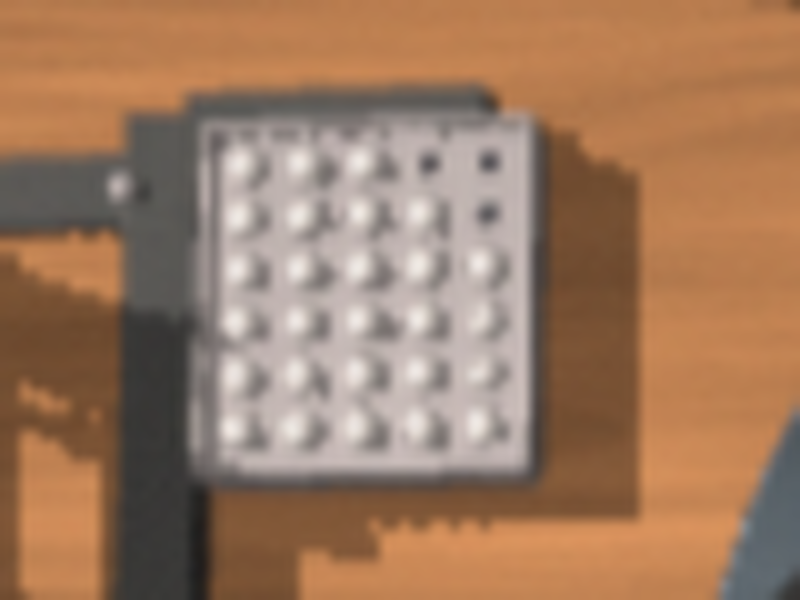

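View pics/t1.png

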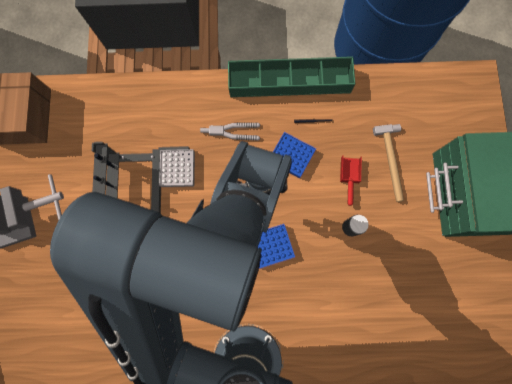

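Both views show the tray in the corner, with the rung edge at crop column ~200 and the stop edge at row ~118 in the top view, and the bystanders look unmoved. I'll put numbers on the seating.

Run:
```python
from h import *
# rungs from first image: corner & yaw
C=np.array([.6757,.2755]);a=np.radians(-.6);R=np.array([[np.cos(a),-np.sin(a)],[np.sin(a),np.cos(a)]])
P=ray("top",np.array([(201,118),(537,114),(535,472),(195,474)])/10+[139.55,137.55],.03)[:,:2]
print("top",np.round(1000*(P-C)@R,1))
P=ray("scene",np.array([(303,190),(560,357),(362,600),(98,413)])/8+[264.56,229.56],.03)[:,:2]
print("scene",np.round(1000*(P-C)@R,1))
T=np.array([[0,0],[0,-.11],[-.12,-.11],[-.12,0]])@R.T+C
print("expected top px",np.round((proj("top",np.c_[T,np.full(4,.03)])-[139.55,137.55])*10))
a0=cv2.imread("pics/top0.png");a1=cv2.imread("pics/t1.png");d=cv2.absdiff(a0,a1).max(2)
for n,(x,y,w,h) in dict(riv=(198,118,64,26),punch=(292,116,42,10),hammer=(372,122,32,80),scoop=(338,154,26,52),can=(340,212,30,28)).items(): print(n,d[y:y+h,x:x+w].max())
s0=cv2.imread("pics/scene0.png");s1=cv2.imread("pics/s1.png");d=cv2.absdiff(s0,s1).max(2);print("cw",d[207:230,338:356].max(),"blueL",d[200:242,176:222].max(),"blueR",d[200:240,388:435].max(),"riveter",d[250:300,195:258].max(),"rack", d[290:340,280:370].max())
```

```text
top [[  -0.9   -1.8]
 [  -2.  -113.7]
 [-123.4 -114.7]
 [-121.7   -3.4]]
scene [[-121.9 -112.6]
 [-120.5   -4. ]
 [  -1.6   -2.8]
 [  -2.6 -111.9]]
expected top px [[196. 116.]
 [526. 109.]
 [521. 462.]
 [185. 469.]]
riv 101
punch 29
hammer 31
scoop 37
can 64
cw 13 blueL 14 blueR 84 riveter 52 rack 192
```

The estimates agree to within 2–4 mm, but they leave open a small gap or about 0.8° at the rung. I'll do a second gentle +y press at the tray's middle as a tactile check. The first contact stopped at TCP y = 154.4.

{"method": "apply_moves", "body": {"motion": [[60,0.4,0,0.6,1],[60,0.9,0,1.2,2],[60,1.3,0,1.8,3],[60,1.8,0,2.5,4],[60,2.2,0,3.1,5],[60,2.6,0,3.7,6],[60,3.1,0,4.3,7],[60,3.5,0,5.0,8],[60,3.9,0,5.6,8.95],[60,3.9,0,5.6,8.95],[60,3.9,0,5.6,8.95]]}}

```text
t: 15.1
tcp_pos: [0.6116, 0.1093, 0.1621]
tool_rot: [-0.5, 0.501, -0.5, 0.499]
force: [-0.6, -0.8, 0.2]
finger_gap: 0.7
```

Run:
```python
from h import *
s=manip.sense();print(s["q"],s["tcp_pos"],s["force"])
from scipy.spatial.transform import Rotation as Ro;print(np.round(Ro.from_quat(s["tool_rot"]).as_matrix(),3))
```

```text
[-2.62792798e-03  6.04566594e-01  1.50608906e+00 -3.44622124e-04
  1.03196155e+00 -9.86219007e-04] [0.61155151 0.1093055  0.16206368] [-0.63472317 -0.7847      0.22946749]
[[-0.001 -0.001  1.   ]
 [-1.    -0.    -0.001]
 [ 0.    -1.    -0.001]]
```

{"method": "apply_moves", "body": {"motion": [[60,0,2,0,0.05],[60,0,4,0,0.05],[60,0,4.8,0,0.05],[60,0,5.0,0,0.05],[60,-0.4,5.0,0,0.05],[60,-0.8,5.0,0,0.05],[60,-1.1,5.0,0,0.05],[60,-1.2,5.0,0,0.05],[60,-1.3,5.0,0,0.05],[60,-1.35,5.0,0,0.05],[60,-1.38,5.0,0,0.05]]}}

```text
t: 16.48
tcp_pos: [0.6127, 0.1499, 0.0123]
tool_rot: [-0.496, 0.504, -0.504, 0.496]
force: [-0.2, -0.8, 0.9]
finger_gap: 0.705
```

{"method": "apply_moves", "body": {"motion": [[60,-0.04,0,0,0],[60,-0.08,0,0,0],[60,-0.12,0,0,0]]}}

```text
t: 16.85
tcp_pos: [0.6127, 0.1529, 0.0123]
tool_rot: [0.497, -0.503, 0.503, -0.496]
force: [-0.3, -4.2, 0.6]
finger_gap: 0.702
```

{"method": "apply_moves", "body": {"motion": [[60,-0.04,0,0,0],[60,-0.08,0,0,0]]}}

```text
t: 17.1
tcp_pos: [0.613, 0.1539, 0.0123]
tool_rot: [0.498, -0.502, 0.504, -0.496]
force: [-0.0, -9.8, -0.3]
finger_gap: 0.7
```

{"method": "apply_moves", "body": {"motion": [[60,-0.04,0,0,0],[60,-0.06,0,0,0]]}}

```text
t: 17.35
tcp_pos: [0.6133, 0.1541, 0.0123]
tool_rot: [0.499, -0.501, 0.504, -0.496]
force: [0.2, -14.5, 0.6]
finger_gap: 0.702
```

The hand stopped at y = 154.1 with 14.5 N, matching the first rung contact (154.4), so that side is seated. I retreat and check the stop end.

{"method": "apply_moves", "body": {"motion": [[60,0.3,0,0,0],[60,0.8,0,0,0],[60,1.6,0,0,0],[60,1.8,-2,0,0],[60,1.8,-4,0,0],[60,1.8,-5,0,0],[60,3.5,-5,-1,0],[60,5.0,-5,-2,0],[60,6.5,-5,-3,0],[60,8.0,-5,-3,0],[60,8.0,-5,-3,0],[60,8.0,-5,-3,0]]}}

```text
t: 18.85
tcp_pos: [0.5193, -0.0807, 0.1623]
tool_rot: [-0.496, 0.504, -0.504, 0.496]
force: [-0.1, 0.6, 0.2]
finger_gap: 0.702
```

Run:
```python
from h import *
im=cv2.cvtColor(manip.snapshot("scene"),cv2.COLOR_RGB2BGR);cv2.imwrite("pics/s2.png",im);a=im[245:320,265:365]
im=cv2.cvtColor(manip.snapshot("top"),cv2.COLOR_RGB2BGR);cv2.imwrite("pics/t2.png",im);crop(im,140,138,80,60,10,"pics/j2.png")
crop(cv2.imread("pics/s2.png"),265,245,100,75,8,"pics/j.png")
s=manip.sense();print(s["tcp_pos"],s["force"])
```

```text
[ 0.51932582 -0.07979304  0.16222321] [-0.19943299  0.57291367  0.08026487]
```

View pics/j.png

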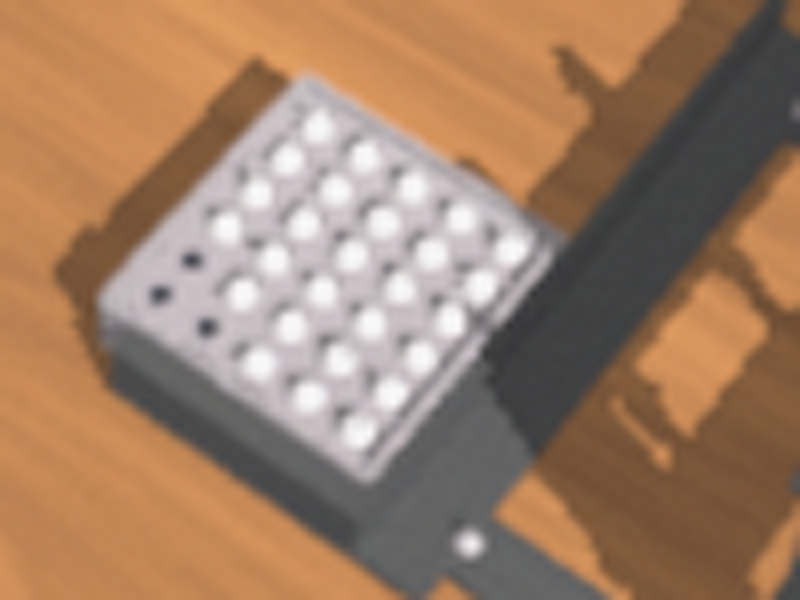

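View pics/j2.png

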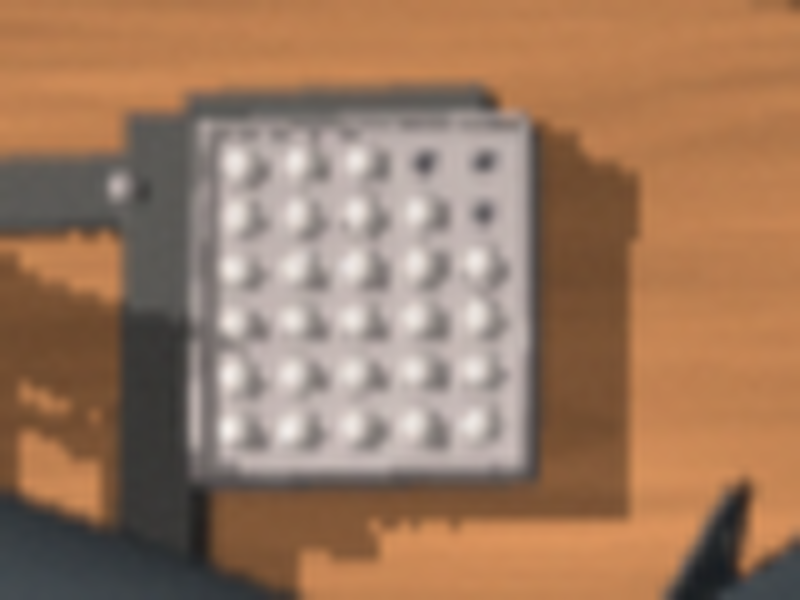

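View pics/s2.png

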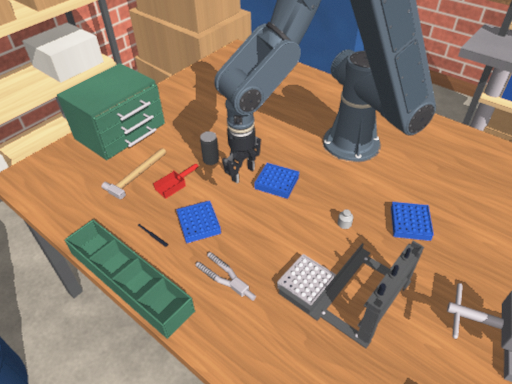

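The pictures show the tray tight in the corner, and its far −y corner moved slightly (crop column 537→530), so the second press squared it. I'll quantify the shift between the two states by phase correlation to see whether the stop end stayed closed.

Run:
```python
from h import *
a=cv2.cvtColor(cv2.imread("pics/t1.png"),cv2.COLOR_BGR2GRAY).astype(np.float32);b=cv2.cvtColor(cv2.imread("pics/t2.png"),cv2.COLOR_BGR2GRAY).astype(np.float32)
for n,(x,y,w,h) in dict(far=(162,150,32,12),near=(162,172,32,14),left=(161,150,14,36),right=(180,150,14,36)).items():
    (dx,dy),r=cv2.phaseCorrelate(a[y:y+h,x:x+w].copy(),b[y:y+h,x:x+w].copy(),cv2.createHanningWindow((w,h),cv2.CV_32F));print("top",n,"dy_world %.1f mm dx_world %.1f mm"%(-dx*3.2,-dy*3.2),round(r,2))
```

```text
top far dy_world 1.4 mm dx_world 0.6 mm 0.92
top near dy_world 0.7 mm dx_world -1.4 mm 1.15
top left dy_world -0.2 mm dx_world 0.3 mm 1.05
top right dy_world -1.0 mm dx_world -0.1 mm 0.94
```

That is inconclusive at the millimetre level. There is plenty of time (19 of 54 s), so I'll do one last tactile check at the stop end, with closed fingers at the middle of the near side. A single contact forces no yaw.

{"method": "apply_moves", "body": {"motion": [[60,-1.1,0,-0.2,-1],[60,-2.2,0,-0.4,-2],[60,-3.3,0,-0.6,-3],[60,-4.4,0,-0.8,-4],[30,-5.5,0,-1.0,-5],[0,-6.6,0,-1.1,-6],[0,-7.7,0,-1.2,-7],[0,-8.8,0,-1.3,-8],[0,-9.87,0,-1.3,-9],[0,-9.87,0,-1.3,-9],[0,-9.87,0,-1.3,-9]]}}

```text
t: 20.32
tcp_pos: [0.484, 0.2162, 0.1621]
tool_rot: [0.707, -0.005, 0.005, -0.707]
force: [-0.0, -0.3, 0.9]
finger_gap: 0.001
```

Run:
```python
from h import *
s=manip.sense();print(s["tcp_pos"],s["tool_rot"],s["force"],s["finger_gap"])
```

```text
[0.48397692 0.21622026 0.16214797] [ 0.70723857 -0.00501219  0.0045579  -0.70694251] [-0.04406847 -0.32022136  0.88533666] 0.0011663042558239733
```

{"method": "apply_moves", "body": {"motion": [[0,0,2,0,0],[0,0,4,0,0],[0,0,4.6,0,0],[0,0,4.8,0,0],[0,0.6,4.8,0,0],[0,1.1,4.8,0,0],[0,1.4,4.8,0,0],[0,1.6,4.8,0,0],[0,1.7,4.8,0,0],[0,1.75,4.8,0,0]]}}

```text
t: 21.58
tcp_pos: [0.5368, 0.215, 0.0183]
tool_rot: [0.707, -0.005, 0.005, -0.707]
force: [-0.1, 0.5, 0.4]
finger_gap: 0.0
```

{"method": "apply_moves", "body": {"motion": [[0,0.05,0,0,0],[0,0.1,0,0,0],[0,0.14,0,0,0]]}}

```text
t: 21.95
tcp_pos: [0.5413, 0.215, 0.0183]
tool_rot: [0.707, -0.005, 0.005, -0.707]
force: [1.2, 0.7, -0.3]
finger_gap: -0.002
```

{"method": "apply_moves", "body": {"motion": [[0,0.05,0,0,0],[0,0.08,0,0,0]]}}

```text
t: 22.2
tcp_pos: [0.5417, 0.2149, 0.0181]
tool_rot: [0.707, -0.007, 0.003, -0.707]
force: [-4.9, 1.0, 3.2]
finger_gap: 0.004
```

{"method": "apply_moves", "body": {"motion": [[0,0.05,0,0,0],[0,0.08,0,0,0]]}}

```text
t: 22.45
tcp_pos: [0.5417, 0.2148, 0.018]
tool_rot: [0.707, -0.008, 0.002, -0.707]
force: [-7.9, 1.2, 6.8]
finger_gap: -0.001
```

{"method": "apply_moves", "body": {"motion": [[0,0.05,0,0,0],[0,0.1,0,0,0],[0,0.15,0,0,0],[0,0.15,0,0,0]]}}

```text
t: 22.95
tcp_pos: [0.5417, 0.2146, 0.0177]
tool_rot: [0.708, -0.011, -0.002, -0.706]
force: [-13.7, 1.0, 10.6]
finger_gap: -0.001
```

The hand is firm at x = 541.7 under 13.7 N, the same place as the first stop contact, so that end is seated too. Now I retreat clear.

{"method": "apply_moves", "body": {"motion": [[0,-0.3,0,0,0],[0,-0.8,0,0,0],[0,-1.6,0,0,0],[0,-1.8,-2,0,0],[0,-1.8,-4,0,0],[0,-1.8,-5,0,0],[0,-1.8,-5,-2,0],[0,-1.8,-5,-4,0],[0,-1.8,-5,-6,0],[0,-1.8,-5,-8,0],[0,-1.8,-5,-9,0],[0,-1.8,-5,-9,0]]}}

```text
t: 24.45
tcp_pos: [0.4935, -0.0568, 0.1685]
tool_rot: [0.707, -0.006, 0.007, -0.707]
force: [0.4, 0.3, 1.5]
finger_gap: -0.001
```

Run:
```python
from h import *
im=cv2.cvtColor(manip.snapshot("scene"),cv2.COLOR_RGB2BGR);cv2.imwrite("pics/s3.png",im)
im=cv2.cvtColor(manip.snapshot("top"),cv2.COLOR_RGB2BGR);cv2.imwrite("pics/t3.png",im);crop(im,140,138,80,60,10,"pics/k2.png")
s=manip.sense();print(s["t"],s["tcp_pos"],s["force"])
```

```text
24.55 [ 0.49270523 -0.05419257  0.16829408] [-0.46699142  0.49342491 -0.0664991 ]
```

View pics/k2.png

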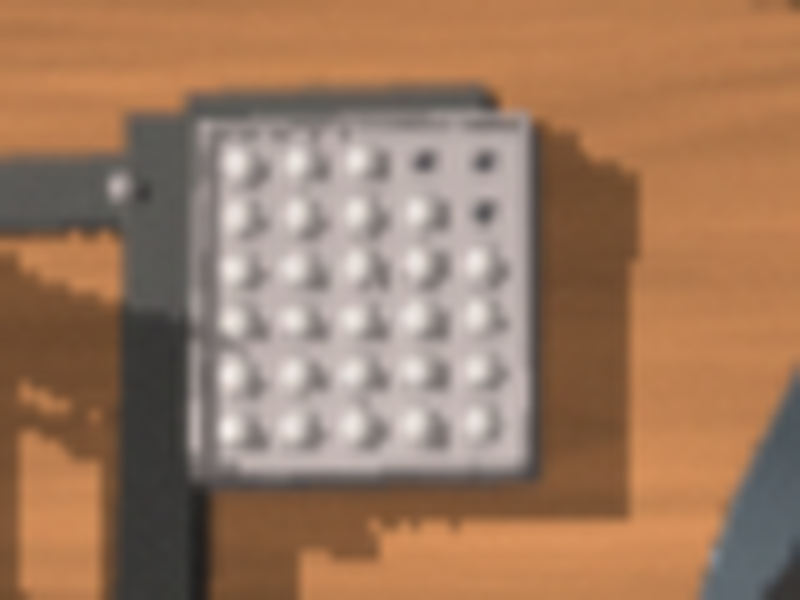

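View pics/s3.png

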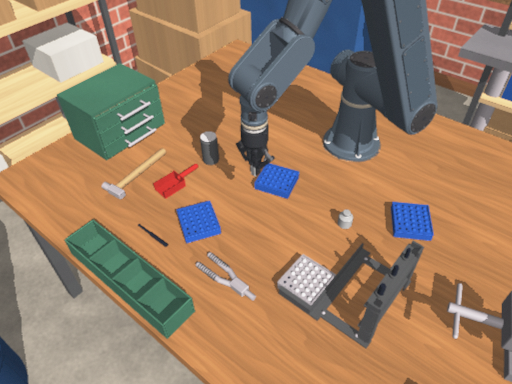

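The tray sits square in the corner, with its edges along the rung (crop column ~200) and the stop (row ~115). The other tools are at their starting pixels, and the hand hangs 168 mm up, clear of everything.

```bash
python3 -c "
from station import manip
print(manip.sign_off())"
```

```text
the job is handed in; nothing more can be done
None
```

The steel rivet tray is in the inside corner of the rack, one side against the lower rung and its far end against the end stop. I handed the job in at 24.6 s, with the hand touching nothing, 168 mm up and clear. I pushed it with two spread fingers along +y to the rung, then along +x to the stop. A second gentle press each way followed, the +x one with closed fingers.

**Seating by touch:**

| Side | First contact | Repeat contact | Highest force |
|---|---|---|---|
| Rung | TCP y = 154.4 mm | 154.1 mm | 17 N |
| End stop | TCP x = 541.3 mm | 541.7 mm | 18 N |

**Seating by camera:** the final views show the tray's edges along both faces. The images alone are good only to about 2–4 mm:
- After the first stop push they suggested up to about 4 mm or 0.8° off at the rung, which is why I pressed again.
- The phase-correlation check of that correction was too noisy to use, so I am relying on the contact positions for the last millimetres.

**Other tools:** they look unmoved in the final pictures. My pixel-difference check, run after the first stop push, gave large values at the riveter, oil can, right-hand blue block and rack areas. I put these down to the arm, its shadow and, at the rack, the tray itself, but did not confirm that separately.

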